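Open a screw-top pot and load its check weight on the balance

ROBOT

A 6-joint arm with a two-finger parallel gripper is mounted at the origin on a cart in front of the work surface, level with it; the furniture and walls round the work are solid. World frame = base frame: x ahead of the robot, y to its left, z up, the work surface at z = 0. Lengths are in mm, angles in rad, forces in N, time in s.
With the tool pointing down it reaches from about 225 to 725 mm from the base axis. Payload 3.1 kg.
Tool frame: the origin (TCP) lies midway between the tips of the shut fingers; the grasp point (between the pads) lies 19 mm behind it; z points along the fingers, y is the line along which they close (so a half turn about z gives the same grasp; the last joint's range is limited). The gripper opens to 85 mm and grips with 20 to 120 N. Pads are 22 mm wide; open, the fingers measure 114 mm over their backs; the gripper's body (76 mm by 85 mm) begins 54 mm behind the grasp point. The pads swing forward as they close: fully open they stand 13 mm farther back than shut.
Start: joints at [-1.331, 0.048, 0.099, 1.622, 0, 1.443], TCP at [188.755, -489.886, 231.312] pointing down, gripper open.
Joint ranges: [-2.91, 2.91], [-0.99, 1.94], [-1.21, 1.42], [-2.12, 2.29], [-1.49, 1.47], [-3.14, 3.14]. Speed limits (rad/s): [2.79, 2.79, 3.14, 3.14, 3.14, 3.14].

INTERFACE

Orientations are given as a unit quaternion [x, y, z, w].
In Python, from rig import env gives the robot as it stands. The module is installed in compiled form; this text tells all that it offers.
- The arm moves only by the shell command python3 -m crank 'ROWS'. ROWS is JSON, one flat list of numbers, 5 for each row, row after row: the gripper's target within -1 to 1 (fully open at 1, half-way at 0, shut at -1), then the shift along the tool's x, y, z in mm, then the turn about the tool's z in rad. A call has 1 to 10 rows; each row is the pose to reach, as a shift and turn from the pose commanded when the call began, along the tool's axes at that moment; what a row does not reach only later rows make up. A row lasts 1/12 s, in which the tool goes at most 41.7 mm and 7.16 degrees, less where a joint would pass 70% of its speed; a pose out of reach is approached as far as the arm can. A call with a gripper value outside its range is refused whole. The fingers move at their own pace and stop on an object; the grip force is fixed at half the most. Time passes only in rows, so rows that repeat a pose let the fingers close. It gives the time, the measured TCP pose, the force, the opening and the grip force at its end, in the units of the state.
- env.observe(): the state, without advancing time (a new reading comes with each control period).
- env.snapshot(name): name is "scene" or "top" or "wrist"; returns (picture, depth): 384x512x3 uint8, red, green, blue; 384x512 float32, mm along the optical axis (not along the pixel's ray), 0 where there is no reading.
- env.camera_params(name): a dict with "fovy" (degrees; the focal length in pixels is half the picture's height over the tangent of half this angle, whatever the lens; pixels are square), "cx", "cy" (the principal point, pixels), "T" (4x4, takes a point from camera to world coordinates); the wrist camera has in their place "tool_from_camera" (4x4, takes a point from camera to tool coordinates, whose origin is the TCP and whose axes are the flange's). Camera axes: x right, y down, z forward; pixel columns grow to the right and rows downward; lengths in mm; the calibration is good to about 2 mm. The wrist camera is an equidistant fisheye: a pixel r from the principal point sees the ray r / f radians off the axis. A picture is of the moment at which its call begins: read the wrist's pose just before it. camera_params takes no time and is no camera call.
- env.sign_off(): hands the job in; it is judged then, once.
The state is a dict: "clock": time; "qpos": joint angles; "dq": joint speeds; "joint_efforts": joint torques, N m; "position": TCP position; "eef_rot": TCP orientation; "force": force on the tool from outside, world axes, zero at the start; "torque": the same for the moment, N m; "finger_gap": finger opening in mm; "grasp_force": force on a finger pad.
Only numpy, scipy, OpenCV 4.12 (cv2) and the standard library are available. Lean on these libraries where they do the work, as an engineer would, in place of code of your own. Each camera call takes 0.05 s, during which the arm holds its last target. There are 200 camera calls.

TASK

Unscrew the lid of the larger of the two screw-top pots, without forcing its thread, and stand it mouth down on the floor of the grey parts tray. Then take the brass check weight out of that pot by its knob and set it gently, upright, on the middle of the balance's pan. Leave the other two brass weights and the black loupe where they stand.

Things in the scene. Friction and masses are not known exactly. Their poses are not given: they have to be found in the camera images.
- lid_middle (a point): Centre of the large pot's lid, half-way up: a loose dark grey fluted drum, 50 mm in diameter, 39 mm tall, closed on top, bore 44 mm, 190 g. On its axis, 19.5 mm above the mouth edge; z up along the axis. Closed, the mouth edge sits on the pot's shoulder, 26 mm above the bench. It turns easily, stays at any height when let go, and once free lifts straight off.
- pot_lid: The same lid; origin at the centre of its mouth edge. Right-handed thread, 6.5 mm rise per turn: it unscrews anticlockwise seen from above and rises as it turns, with about 0.7 mm of play up and down. Free after about one and a half turns (8 to 11 rad), 8 to 11 mm up. Until then a pull only meets resistance (keep it under 50 N); over 150 N between lid and pot counts as forcing it.
- large_pot: The larger pot, aluminium, fixed to the bench; origin under its centre at bench height, z up. A 72 x 72 x 6 mm foot with four screws, a round body 50 mm in diameter up to a shoulder at 26 mm, then the threaded neck (43 mm over the thread), hidden by the lid while closed. The pots may have changed places.
- pot_neck (a point): Centre of the top rim of the large pot's neck, 44.5 mm above the bench, z up. Inside the neck is a round cup, 33 mm wide and 11.5 mm deep, in which the check weight stands.
- small_lid_top (a point): Centre of the top of the smaller pot, which is closed and stays so: same make, fixed to the bench on a 56 x 56 mm foot, lid 36 mm in diameter, 52 mm high in all.
- weight_middle (a point): Centre of the brass check weight, half-way up (13 mm above its underside), z up along its axis. It stands upright in the large pot's cup, at first hidden by the lid. Round body 30 mm in diameter, 17 mm high; knob on top 10 mm in diameter, 17 to 26 mm above the underside. About 83 g, give or take a fifth. In the pot its body stands 5.5 mm above the rim, so the knob is free all round.
- check_weight: The same check weight; origin at the centre of its underside.
- pan_centre (a point): Centre of the upper face of the balance's round steel pan, 80 mm in diameter, 46 mm above the bench when empty; moves with the pan. The balance is white, 125 mm deep, 150 mm wide, its body 34 mm high, with a sloped key panel on the robot's side of the pan.
- pan (a joint): How far the pan is pressed down, m: 0 empty, stop at 0.006; spring 1.5 N per mm, so the check weight alone sinks it about 0.5 mm. A hard press or a drop drives it to the stop.
- tray_free (a point): A point on the floor of the grey parts tray, 3 mm above the bench, in the middle of its free part; z up, y towards two round steel blocks (62 mm wide, 11 mm high) at the tray's other end, nearest edge about 65 mm away. Fixed. The tray's side walls are 75 mm away along x both ways, its near end wall 55 mm away towards -y; rim 22 mm above the bench.
- weight_0_middle (a point): Centre of a larger loose brass weight with a knob, 38 mm in diameter, 28 mm high, 14 mm above the bench; not to be disturbed.
- weight_2_middle (a point): Centre of a slim loose brass weight with a knob, 24 mm in diameter, 32 mm high, 16 mm above the bench; not to be disturbed.
- loupe_middle (a point): Centre of a loose black stand loupe (waisted round eyepiece), 39 mm in diameter, 32 mm high, 16 mm above the bench; not to be disturbed.
Not all that is in view belongs to the job. Leave any green look-alike of the pot_lid alone.

How it is judged (in metres and radians):
On the way, in this order (a step that is already met when the one before it is completed fails the run):
1. the lid is unscrewed and lifted clear above the pot's neck (z of lid_middle in the frame of pot_neck above 0.022 m), for 0.1 s.
2. the lid stands mouth down on the floor of the tray (x of lid_middle in the frame of tray_free between -0.055 and 0.055 m and y of lid_middle in the frame of tray_free between -0.04 and 0.06 m and z of lid_middle in the frame of tray_free between 0.016 and 0.0225 m and angle between lid_middle's own z axis and vertical below 0.1 rad), for 0.2 s.
At the end, for the whole second after the job is handed in: The lid stands mouth down (within 0.1 rad of upright) flat on the floor of the tray's free part; the check weight stands upright (within 0.1 rad) on the balance's pan, within 18 mm of the pan's centre, borne by the pan alone (pan less than 3 mm down); both at rest (all of step 2 and horizontal distance between weight_middle and pan_centre below 0.018 m and z of weight_middle in the frame of pan_centre between 0.01 and 0.016 m and angle between weight_middle's own z axis and vertical below 0.1 rad and value of joint pan below 0.003 m and linear speed of each of check_weight, pot_lid below 0.02 m/s); the robot touches nothing.
It fails at once if the lid is forced against its thread (more than 150 N between lid and pot) (contact force between pot_lid and large_pot above 150 N).
It fails at once if the balance pan is driven down to its stop (more than 5.5 mm) (value of joint pan above 0.0055 m).
It fails at once if another brass weight or the loupe is moved more than 20 mm (distance of any of weight_0_middle, weight_2_middle, loupe_middle from where it was at the start of the episode above 0.02 m).
It also fails if it takes over 72 s, if anything falls off the work surface, if the arm or the gripper's body presses on something with over 40 N, if the wrist force passes 120 N, or if a joint passes its speed limit or range.

## Working session

There is one attempt and no reset: what is moved stays moved. The work goes in short steps, Python scripts to look and compute and a shell command to move; the robot and the scene stay as the last step left them, time stands still between calls to the robot, and variables do not carry over. Pictures are saved under pics/ and viewed, at most 10 in all, crops included, and the job is handed in when it is done.

```bash
mkdir -p pics
cat > h.py <<'E'
import numpy as np, cv2
from scipy.spatial.transform import Rotation as R
from rig import env
def snap(n,f=None):
    o=env.observe(); im,d=env.snapshot(n); p=env.camera_params(n)
    if n=='wrist':
        T=np.eye(4); T[:3,:3]=R.from_quat(o['eef_rot']).as_matrix(); T[:3,3]=o['position']
        p['T']=T@np.array(p['tool_from_camera'])
    p['T']=np.array(p['T']); p['n']=n; p['f']=192/np.tan(np.radians(p['fovy']/2))
    np.savez('%s.npz'%(f or n),im=im,d=d,p=np.array(p,dtype=object))
    if f: cv2.imwrite('pics/%s.png'%f,cv2.cvtColor(im,cv2.COLOR_RGB2BGR))
    return im,d,p
def load(f):
    z=np.load('%s.npz'%f,allow_pickle=True); return z['im'],z['d'],z['p'].item()
def ray(p,u,v):
    x,y=(u-p['cx'])/p['f'],(v-p['cy'])/p['f']
    if p['n']=='wrist':
        r=np.hypot(x,y)+1e-9; v=np.array([np.sin(r)*x/r,np.sin(r)*y/r,np.cos(r)])
    else: v=np.array([x,y,1.])
    return p['T'][:3,3],p['T'][:3,:3]@v
def onz(p,u,v,z):
    c,d=ray(p,u,v); return c+d*(z-c[2])/d[2]
def cloud(d,p):
    v,u=np.mgrid[:384,:512]; x,y=(u-p['cx'])/p['f'],(v-p['cy'])/p['f']
    P=np.stack([x*d,y*d,d],-1); return P@p['T'][:3,:3].T+p['T'][:3,3]
E
python3 - <<'E'
from h import *
a=snap('scene','scene')[0];b,d,p=snap('top','top')
print(env.observe());print(p)
E
```

```text
{'clock': 0.1, 'qpos': array([-1.33079223e+00,  4.87432872e-02,  9.77284633e-02,  1.62200914e+00,
        1.98642195e-05,  1.44298922e+00]), 'dq': array([-3.38013676e-03, -9.73025673e-04,  2.61571558e-03,  1.85491928e-04,
        6.18308082e-04, -3.04824364e-05]), 'joint_efforts': array([ 2.20518203e-03, -3.39850223e+01,  3.20936501e+01,  1.58018555e-02,
       -2.27034789e-04, -7.44440083e-07]), 'position': array([ 188.63196681, -489.33830387,  230.18652511]), 'eef_rot': array([ 9.83136366e-01,  1.82870572e-01, -5.25342879e-05, -1.11262310e-03]), 'force': array([ 0.20100675, -0.62273564, -0.28714842]), 'torque': array([ 0.03708711,  0.04685121, -0.02599065]), 'grasp_force': 0.0, 'finger_gap': 85.40883335550546}
{'fovy': 54.67600024906914, 'cx': 252.4904059784068, 'cy': 195.36482758603955, 'T': array([[ 1.03909637e-02, -9.97850768e-01,  6.46983216e-02,
         3.96967047e+02],
       [-9.99327808e-01, -8.08798553e-03,  3.57563584e-02,
        -1.85185985e+02],
       [-3.51562306e-02, -6.50263750e-02, -9.97264062e-01,
         8.94965685e+02],
       [ 0.00000000e+00,  0.00000000e+00,  0.00000000e+00,
         1.00000000e+00]]), 'n': 'top', 'f': np.float64(371.38861878661635)}
```

View pics/top.png

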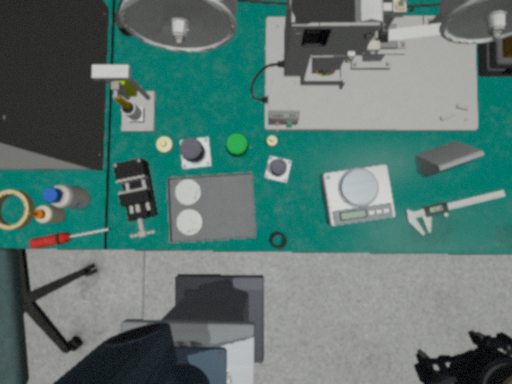

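View pics/scene.png

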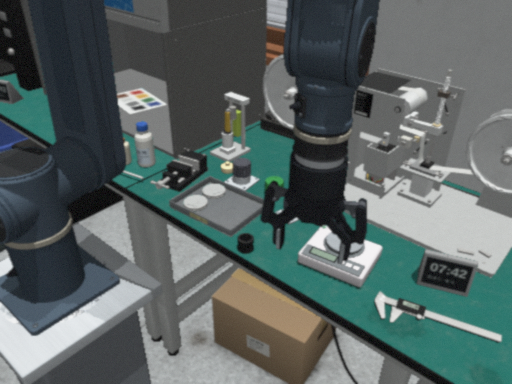

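The top view shows the following, with pixels as (col, row):
- **Pots:** two grey lids on square feet, at (193,150) with the bigger foot and lid, and at (278,168) with the smaller. The green drum at (237,144) is the look-alike to leave alone.
- **Brass weights and loupe:** brass weights at (164,144) and (271,141), and the black loupe at (277,240).
- **Tray and balance:** the tray is centred at about (212,207) with steel discs at its left end, and the pan is at (358,187).

The pot at (193,150) fits best as the large one, so I'll confirm it with a crop and measurements.

Run:
```python
from h import *
im,d,p=load('top'); C=cloud(d,p); Z=C[...,2]
def blob(name,u,v,r,lo,hi):
    m=np.zeros((384,512),np.uint8); m[v-r:v+r,u-r:u+r]=((Z>lo)&(Z<hi)&(d>0))[v-r:v+r,u-r:u+r]
    n,l,s,c=cv2.connectedComponentsWithStats(m)
    if n<2: print(name,'none');return
    i=1+np.argmax(s[1:,4]); P=C[l==i]; 
    (cx,cy),rr=cv2.minEnclosingCircle(P[:,:2].astype(np.float32))
    a=cv2.minAreaRect(P[:,:2].astype(np.float32))
    print(name,'z',np.median(P[:,2]).round(1),'px',c[i].round(1),'mean',P.mean(0).round(1),'circ',round(cx,1),round(cy,1),'D',round(2*rr,1),'rect',np.round(a[0],1),np.round(a[1],1),round(a[2],1))
blob('bench',300,215,4,-30,30)
blob('big',193,150,18,50,90)
blob('small',278,168,15,40,80)
blob('green',237,144,15,30,90)
blob('wL',164,144,12,15,60);blob('wR',271,141,12,15,60);blob('loupe',277,240,12,15,60)
blob('pan',358,187,30,40,60);blob('disc1',188,190,18,9,18);blob('disc2',188,222,18,9,18)
blob('tray',212,207,52,16,30); blob('floor',232,205,12,-5,10)
blob('balance',358,195,45,25,80)
# corners tray
for q in [(166,180),(253,173),(257,239),(170,243)]: print(q,onz(p,*q,22).round(1))
a=cv2.resize(im[120:190,140:320],None,fx=4,fy=4,interpolation=2)
cv2.imwrite('pics/crop1.png',cv2.cvtColor(a,cv2.COLOR_RGB2BGR))
```

```text
bench z 0.8 px [299.5 214.5] mean [ 410.  -266.3    1. ] circ 409.9 -266.3 D 23.8 rect [ 410.  -266.3] [16.8 17.1] 0.7
big z 65.2 px [190.7 148.7] mean [556.  -13.7  64.7] circ 557.0 -12.7 D 51.1 rect [556.3 -13.1] [49.6 48.7] 45.5
small z 52.2 px [278.3 166.4] mean [ 518.4 -213.2   51.9] circ 519.1 -213.1 D 37.7 rect [ 518.5 -212.9] [34.6 37. ] 0.7
green z 39.2 px [236.5 143.5] mean [ 573.6 -115.8   39.1] circ 574.6 -115.6 D 51.4 rect [ 573.8 -115.9] [49.3 49.4] 69.9
wL z 17.8 px [163.7 144. ] mean [576.1  61.4  18.9] circ 576.2 62.4 D 38.5 rect [576.4  62.4] [35.1 37.2] 0.1
wR z 21.4 px [271.6 140.4] mean [ 584.8 -197.8   22.5] circ 585.3 -197.7 D 24.0 rect [ 584.9 -197.7] [22.4 21.4] 0.9
loupe z 32.2 px [278.8 240.9] mean [ 348.3 -216.    31.2] circ 348.7 -215.4 D 37.2 rect [ 349.2 -215.4] [34.5 34.8] 0.2
pan z 46.6 px [359.1 186.9] mean [ 473.3 -396.8   46.6] circ 473.3 -398.4 D 82.6 rect [ 473.2 -396.7] [78.8 79.3] 27.3
disc1 z 15.1 px [187.7 191.8] mean [461.4   1.4  15. ] circ 461.4 2.2 D 62.3 rect [461.3   1.7] [60.4 60.9] 34.7
disc2 z 14.9 px [189.1 221.8] mean [389.9  -3.4  14.9] circ 390.1 -2.8 D 62.1 rect [389.8  -3.3] [61. 60.] 22.0
tray z 21.9 px [206.9 206.6] mean [426.3 -46.1  21.7] circ 425.3 -54.1 D 254.4 rect [425.1 -54.8] [155.  204.8] 4.1
floor z 4.0 px [231.5 204.5] mean [ 432.3 -102.9    4. ] circ 432.4 -102.8 D 78.5 rect [ 432.5 -102.7] [55.6 56. ] 0.5
balance z 36.9 px [358.4 194.9] mean [ 455.7 -396.9   38.7] circ 455.9 -398.8 D 188.5 rect [ 457.2 -399.3] [126.1 150.4] 8.7
(166, 180) [488.6  52.7  22. ]
(253, 173) [ 506.6 -154.5   22. ]
(257, 239) [ 351.5 -165.5   22. ]
(170, 243) [339.6  39.4  22. ]
```

View pics/crop1.png

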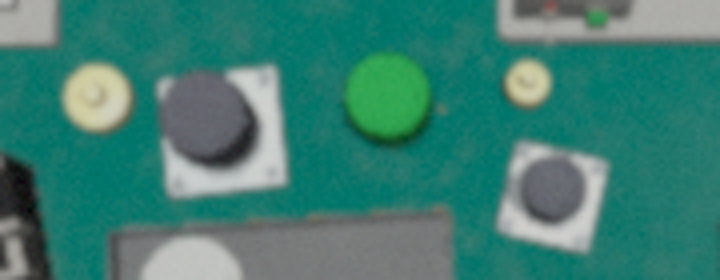

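The crop shows the large lid (grey, about 50 mm, top at 65 mm) at crop pixel (207,117). It sits on the bigger foot and agrees with the depth fit: (556,-13), D 50, z 65. The green drum at (388,97) is the look-alike, and the small pot's lid at (553,187) is 36 mm. Moving above the large lid.

```bash
python3 -m crank '[1,514,-312,0,0,1,514,-312,0,0,1,514,-312,0,0,1,514,-312,0,0,1,514,-312,0,0,1,514,-312,0,0,1,514,-312,0,0,1,514,-312,0,0,1,514,-312,0,0,1,514,-312,0,0]'
```

```text
clock: 0.93
position: [444.0, -158.1, 231.0]
eef_rot: [0.983, 0.183, -0.0, -0.0]
force: [-0.0, -0.4, 0.2]
finger_gap: 85.3
grasp_force: 0.0
```

```bash
python3 -m crank '[1,157,-95,70,0,1,157,-95,70,0,1,157,-95,70,0,1,157,-95,70,0,1,157,-95,70,0,1,157,-95,70,0,1,157,-95,70,0,1,157,-95,70,0,1,157,-95,70,0]'
python3 - <<'E'
from h import *
im,d,p=snap('wrist','w1'); 
print(env.observe()['qpos'].round(3),p['cx'],p['cy'],p['f'])
print(p['T'].round(2))
# ray-based cloud for fisheye
def fcloud(d,p):
    v,u=np.mgrid[:384,:512]; x,y=(u-p['cx'])/p['f'],(v-p['cy'])/p['f']; r=np.hypot(x,y)+1e-9; t=np.tan(r)
    P=np.stack([t*x/r*d,t*y/r*d,d],-1); return P@p['T'][:3,:3].T+p['T'][:3,3]
C=fcloud(d,p)
m=((d>0)&(abs(C[...,2]-65)<5)&(np.hypot(C[...,0]-556,C[...,1]+13)<45)).astype(np.uint8)
n,l,s,c=cv2.connectedComponentsWithStats(m); i=1+np.argmax(s[1:,4]); P=C[l==i]
print(s[i],c[i],P.mean(0),cv2.minEnclosingCircle(P[:,:2].astype(np.float32)),cv2.minAreaRect(P[:,:2].astype(np.float32)),np.median(P[:,2]))
E
```

```text
clock: 1.68
position: [555.5, -16.0, 161.9]
eef_rot: [0.983, 0.182, 0.0, 0.0]
force: [-0.2, -0.4, 0.3]
finger_gap: 85.3
grasp_force: 0.0
[-0.149  0.122  0.041  1.489 -0.     2.626] 254.88997975505197 194.9000749668285 297.3186396354542
[[ 3.6000e-01 -8.9000e-01 -2.7000e-01  6.2258e+02]
 [-9.3000e-01 -3.4000e-01 -1.0000e-01  1.0080e+01]
 [ 0.0000e+00  2.9000e-01 -9.6000e-01  3.0561e+02]
 [ 0.0000e+00  0.0000e+00  0.0000e+00  1.0000e+00]]
[ 223  162   59   58 2624] [251.89557927 190.8757622 ] [558.16054846 -12.11370965  65.39401872] ((556.9790649414062, -12.673121452331543), 25.644451141357422) ((557.10546875, -12.101543426513672), (49.45804977416992, 50.02680969238281), 83.8626708984375) 65.46599019120943
```

View pics/w1.png

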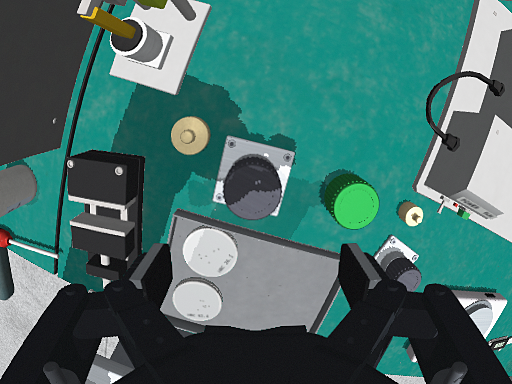

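The wrist view shows the lid below the tool at (252,191), the brass weight at (189,135) and the green drum at (355,200). Both cameras agree on the lid at about (557,-12.6). Descending to just above it, then re-checking.

```bash
python3 -m crank '[1,2,-2,80,0.3,1,2,-2,80,0.3,1,2,-2,80,0.3,1,2,-2,80,0.3,1,2,-2,80,0.3]'
python3 - <<'E'
from h import *
o=env.observe();print(o['qpos'].round(3),o['position'])
M=R.from_quat(o['eef_rot']).as_matrix();print(M.T@(np.array([556.9,-12.7,35])-o['position']))
E
```

```text
clock: 2.15
position: [557.1, -13.5, 82.1]
eef_rot: [0.999, 0.034, 0.001, 0.0]
force: [0.8, -0.8, 0.1]
finger_gap: 85.3
grasp_force: 0.0
[-0.144  0.149 -0.089  1.331 -0.     2.929] [557.06040189 -13.45690262  82.11907632]
[-0.16995469 -0.78347287 47.11860852]
```

```bash
python3 -m crank '[1,0,-0.7,25,0,1,0,-0.7,47,0,1,0,-0.7,47,0,1,0,-0.7,47,0]'; python3 -m crank '[-1,0,0,0,0,-1,0,0,0,0,-1,0,0,0,0,-1,0,0,0,0,-1,0,0,0,0,-1,0,0,0,0]';python3 -m crank '[-1,0,0,0,0,-1,0,0,0,0]'
```

```text
clock: 2.48
position: [557.5, -12.2, 35.8]
eef_rot: [0.999, 0.034, 0.001, 0.0]
force: [-1.0, 0.3, 1.0]
finger_gap: 85.5
grasp_force: 0.0
clock: 2.98
position: [558.9, -12.1, 37.1]
eef_rot: [0.999, 0.034, 0.002, 0.001]
force: [-0.8, -0.1, 6.5]
finger_gap: 48.7
grasp_force: 63.0
clock: 3.15
position: [559.0, -12.1, 37.1]
eef_rot: [0.999, 0.034, 0.002, 0.001]
force: [0.0, -0.5, 7.1]
finger_gap: 48.7
grasp_force: 63.0
```

```bash
python3 -m crank '[-1,0,0,-0.12,-0.12,-1,0,0,-0.25,-0.24,-1,0,0,-0.37,-0.36,-1,0,0,-0.5,-0.48,-1,0,0,-0.62,-0.6]'; python3 -c "
from h import *
o=env.observe();print(o['torque'],o['qpos'][5])"
```

```text
clock: 3.57
position: [558.6, -11.5, 37.1]
eef_rot: [0.944, 0.331, 0.002, 0.0]
force: [-0.1, 0.8, 4.2]
finger_gap: 48.5
grasp_force: 62.8
[ 0.26519743 -0.05306779 -0.04072379] 2.326525007373751
```

```bash
python3 -m crank '[-1,0,0,-0.12,-0.12,-1,0,0,-0.25,-0.24,-1,0,0,-0.37,-0.36,-1,0,0,-0.5,-0.48,-1,0,0,-0.62,-0.6,-1,0,0,-0.74,-0.72,-1,0,0,-0.87,-0.84,-1,0,0,-0.99,-0.96,-1,0,0,-1.12,-1.08,-1,0,0,-1.24,-1.2]'
python3 -m crank '[-1,0,0,-0.12,-0.12,-1,0,0,-0.25,-0.24,-1,0,0,-0.37,-0.36,-1,0,0,-0.5,-0.48,-1,0,0,-0.62,-0.6,-1,0,0,-0.74,-0.72,-1,0,0,-0.87,-0.84,-1,0,0,-0.99,-0.96,-1,0,0,-1.12,-1.08,-1,0,0,-1.24,-1.2]'
```

```text
clock: 4.4
position: [557.6, -11.8, 37.8]
eef_rot: [0.592, 0.806, 0.0, 0.001]
force: [-0.9, 0.6, 4.8]
finger_gap: 48.5
grasp_force: 62.8
clock: 5.23
position: [556.8, -12.1, 39.1]
eef_rot: [0.034, 0.999, -0.001, 0.0]
force: [-3.2, -0.2, 5.6]
finger_gap: 48.6
grasp_force: 63.0
```

```bash
python3 -m crank '[-1,0,0,-0.12,-0.12,-1,0,0,-0.25,-0.24,-1,0,0,-0.37,-0.36,-1,0,0,-0.5,-0.48,-1,0,0,-0.62,-0.6,-1,0,0,-0.74,-0.72,-1,0,0,-0.87,-0.84,-1,0,0,-0.99,-0.96,-1,0,0,-1.12,-1.08,-1,0,0,-1.24,-1.2]'
python3 -m crank '[-1,0,0,-0.12,-0.12,-1,0,0,-0.25,-0.24,-1,0,0,-0.37,-0.36,-1,0,0,-0.5,-0.48,-1,0,0,-0.62,-0.6,-1,0,0,-0.74,-0.72,-1,0,0,-0.87,-0.84,-1,0,0,-0.99,-0.96,-1,0,0,-1.12,-1.08,-1,0,0,-1.24,-1.2]'
python3 -m crank '[-1,0,0,-0.12,-0.12,-1,0,0,-0.25,-0.24,-1,0,0,-0.37,-0.36,-1,0,0,-0.5,-0.48,-1,0,0,-0.5,-0.48]'
python3 -c "
from h import *
o=env.observe();print(o['torque'],o['qpos'][5])"
```

```text
clock: 6.07
position: [557.1, -12.9, 40.4]
eef_rot: [-0.536, 0.844, -0.001, -0.0]
force: [-1.8, -2.4, 5.2]
finger_gap: 48.5
grasp_force: 62.9
clock: 6.9
position: [557.9, -12.8, 41.7]
eef_rot: [0.919, -0.394, 0.002, 0.001]
force: [-0.4, -1.0, 4.0]
finger_gap: 48.3
grasp_force: 62.8
clock: 7.32
position: [558.4, -12.3, 42.2]
eef_rot: [0.986, -0.166, 0.002, 0.0]
force: [0.5, -0.9, 4.5]
finger_gap: 48.7
grasp_force: 62.8
[-0.35150267 -0.12241371  0.04129364] -2.9498453464846484
```

```bash
python3 -m crank '[0.6,0,0,0,0,0.6,0,0,0,0,0.6,0,0,0,0,0.6,0,0,0,0]'
python3 -m crank '[0.6,0,0,0,0.12,0.6,0,0,0,0.24,0.6,0,0,0,0.37,0.6,0,0,0,0.49,0.6,0,0,0,0.62,0.6,0,0,0,0.74,0.6,0,0,0,0.86,0.6,0,0,0,0.99,0.6,0,0,0,1.11,0.6,0,0,0,1.24]'
python3 -m crank '[0.6,0,0,0,0.12,0.6,0,0,0,0.24,0.6,0,0,0,0.37,0.6,0,0,0,0.49,0.6,0,0,0,0.62,0.6,0,0,0,0.74,0.6,0,0,0,0.86,0.6,0,0,0,0.99,0.6,0,0,0,1.11,0.6,0,0,0,1.24]'
python3 -m crank '[0.6,0,0,0,0.12,0.6,0,0,0,0.24,0.6,0,0,0,0.37,0.6,0,0,0,0.49,0.6,0,0,0,0.62,0.6,0,0,0,0.74,0.6,0,0,0,0.86,0.6,0,0,0,0.99,0.6,0,0,0,1.11,0.6,0,0,0,1.24]'
python3 -m crank '[0.6,0,0,0,0.12,0.6,0,0,0,0.24,0.6,0,0,0,0.37,0.6,0,0,0,0.49,0.6,0,0,0,0.62,0.6,0,0,0,0.74,0.6,0,0,0,0.86,0.6,0,0,0,0.99,0.6,0,0,0,1.11,0.6,0,0,0,1.24]'
python3 -m crank '[0.6,0,0,0,0.12,0.6,0,0,0,0.24,0.6,0,0,0,0.37,0.6,0,0,0,0.49,0.6,0,0,0,0.62,0.6,0,0,0,0.74,0.6,0,0,0,0.85,0.6,0,0,0,0.85]'
python3 -m crank '[-1,0,0,0,0,-1,0,0,0,0,-1,0,0,0,0,-1,0,0,0,0,-1,0,0,0,0,-1,0,0,0,0]'
python3 -c "
from h import *
o=env.observe();print(o['torque'],o['qpos'][5])"
```

```text
clock: 7.65
position: [556.2, -11.4, 39.7]
eef_rot: [0.986, -0.167, -0.001, -0.0]
force: [-0.2, 0.8, -0.6]
finger_gap: 68.9
grasp_force: 0.0
clock: 8.48
position: [556.4, -11.5, 39.9]
eef_rot: [-0.705, 0.709, 0.0, -0.0]
force: [-0.3, -0.8, -0.1]
finger_gap: 68.5
grasp_force: 0.0
clock: 9.32
position: [556.4, -11.5, 39.9]
eef_rot: [-0.164, 0.986, 0.0, -0.0]
force: [0.6, -0.1, -0.5]
finger_gap: 68.2
grasp_force: 0.0
clock: 10.15
position: [556.4, -11.5, 39.9]
eef_rot: [0.438, 0.899, -0.0, -0.001]
force: [-0.3, -0.2, -0.2]
finger_gap: 68.3
grasp_force: 0.0
clock: 10.98
position: [556.4, -11.5, 39.9]
eef_rot: [0.877, 0.48, -0.0, -0.0]
force: [-0.2, -0.7, -0.9]
finger_gap: 68.2
grasp_force: 0.0
clock: 11.65
position: [556.4, -11.5, 39.9]
eef_rot: [0.997, 0.078, -0.0, -0.0]
force: [-0.3, -0.3, -0.2]
finger_gap: 68.6
grasp_force: 0.0
clock: 12.15
position: [557.0, -11.9, 40.6]
eef_rot: [0.997, 0.079, 0.0, 0.0]
force: [-0.2, -1.3, 1.0]
finger_gap: 48.8
grasp_force: 61.8
[-0.23834644  0.0794264   0.0205406 ] 2.8419556541469433
```

```bash
python3 -m crank '[-1,0,0,-0.12,-0.12,-1,0,0,-0.25,-0.24,-1,0,0,-0.37,-0.36,-1,0,0,-0.5,-0.48,-1,0,0,-0.62,-0.6,-1,0,0,-0.74,-0.72,-1,0,0,-0.87,-0.84,-1,0,0,-0.99,-0.96,-1,0,0,-1.12,-1.08,-1,0,0,-1.24,-1.2]'
python3 -m crank '[-1,0,0,-0.12,-0.12,-1,0,0,-0.25,-0.24,-1,0,0,-0.37,-0.36,-1,0,0,-0.5,-0.48,-1,0,0,-0.62,-0.6,-1,0,0,-0.74,-0.72,-1,0,0,-0.87,-0.84,-1,0,0,-0.99,-0.96,-1,0,0,-1.12,-1.08,-1,0,0,-1.24,-1.2]'
python3 -m crank '[-1,0,0,-0.12,-0.12,-1,0,0,-0.25,-0.24,-1,0,0,-0.37,-0.36,-1,0,0,-0.5,-0.48,-1,0,0,-0.62,-0.6,-1,0,0,-0.74,-0.72,-1,0,0,-0.87,-0.84,-1,0,0,-0.99,-0.96,-1,0,0,-1.12,-1.08,-1,0,0,-1.24,-1.2]'
python3 -m crank '[-1,0,0,-0.12,-0.12,-1,0,0,-0.25,-0.24,-1,0,0,-0.37,-0.36,-1,0,0,-0.5,-0.48,-1,0,0,-0.62,-0.6,-1,0,0,-0.74,-0.72,-1,0,0,-0.87,-0.84,-1,0,0,-0.99,-0.96,-1,0,0,-1.12,-1.08,-1,0,0,-1.24,-1.2]'
python3 -m crank '[-1,0,0,-0.12,-0.12,-1,0,0,-0.25,-0.24,-1,0,0,-0.37,-0.36,-1,0,0,-0.5,-0.48,-1,0,0,-0.62,-0.6,-1,0,0,-0.74,-0.72,-1,0,0,-0.8,-0.8,-1,0,0,-0.8,-0.8]'
python3 -c "
from h import *
o=env.observe();print(o['torque'],o['qpos'][5])"
```

```text
clock: 12.98
position: [556.8, -12.5, 41.8]
eef_rot: [0.777, 0.63, -0.001, 0.001]
force: [-0.3, -1.8, 1.3]
finger_gap: 48.9
grasp_force: 61.9
clock: 13.82
position: [557.3, -12.7, 43.2]
eef_rot: [0.285, 0.958, -0.001, 0.001]
force: [0.4, -3.0, 2.2]
finger_gap: 49.0
grasp_force: 61.9
clock: 14.65
position: [557.6, -12.4, 44.5]
eef_rot: [-0.306, 0.952, -0.001, 0.001]
force: [1.3, -1.6, 1.4]
finger_gap: 48.8
grasp_force: 61.9
clock: 15.48
position: [557.6, -11.6, 45.6]
eef_rot: [0.79, -0.613, 0.001, -0.001]
force: [1.2, 0.5, 0.8]
finger_gap: 48.9
grasp_force: 61.8
clock: 16.15
position: [557.1, -11.4, 46.3]
eef_rot: [0.966, -0.259, 0.0, -0.0]
force: [0.8, 0.8, 2.0]
finger_gap: 48.5
grasp_force: 61.9
[ 0.03139605 -0.08319072  0.03006555] -2.7591921395418897
```

```bash
python3 -m crank '[-1,0,0,-1,0,-1,0,0,-2,0,-1,0,0,-3,0,-1,0,0,-3,0]'
```

```text
clock: 16.48
position: [556.5, -11.7, 48.7]
eef_rot: [0.966, -0.26, -0.0, 0.0]
force: [1.2, -1.1, -2.1]
finger_gap: 49.0
grasp_force: 62.2
```

```bash
python3 -m crank '[-1,0,0,-25,0,-1,0,0,-55,0,-1,0,0,-55,0,-1,-20,40,-55,0.1,-1,-35,75,-55,0.2,-1,-50,110,-55,0.3,-1,-65.5,142,-55,0.4,-1,-65.5,142,-55,0.5,-1,-65.5,142,-55,0.62,-1,-65.5,142,-55,0.74]'
python3 -m crank '[-1,0,0,0,0.12,-1,0,0,0,0.24,-1,0,0,0,0.24]'
python3 - <<'E'
from h import *
o=env.observe();print(o['qpos'].round(2),o['position'])
M=R.from_quat(o['eef_rot']).as_matrix();print(M.round(3),M.T@(np.array([428.4,-102,14])-o['position']))
im,d,p=snap('top','top2');C=cloud(d,p);Z=C[...,2]
m=((Z>40)&(Z<56)&(np.hypot(C[...,0]-556,C[...,1]+13)<40)&(d>0));P=C[m]
print(len(P),P.mean(0),cv2.minEnclosingCircle(P[:,:2].astype(np.float32)))
E
```

```text
clock: 17.32
position: [427.9, -101.9, 103.5]
eef_rot: [0.804, -0.595, -0.0, -0.0]
force: [0.2, -0.1, -1.4]
finger_gap: 48.8
grasp_force: 71.7
clock: 17.57
position: [428.5, -101.5, 103.6]
eef_rot: [0.729, -0.685, -0.0, 0.0]
force: [-0.7, 0.1, -2.5]
finger_gap: 48.6
grasp_force: 71.7
[-0.39 -0.16 -0.36  1.38  0.   -2.02] [ 428.49101195 -101.48899385  103.61131343]
[[ 0.063 -0.998 -0.001]
 [-0.998 -0.063  0.001]
 [-0.001  0.001 -1.   ]] [5.57856702e-01 6.72567639e-02 8.96110550e+01]
55 [568.74429437 -16.9392743   46.00779716] ((566.880615234375, -15.359565734863281), 17.15556526184082)
```

```bash
python3 -m crank '[-1,0.5,0,30,0,-1,0.5,0,60,0,-1,0.5,0,80,0,-1,0.5,0,85,0,-1,0.5,0,87,0,-1,0.5,0,88,0,-1,0.5,0,88,0]'
python3 -m crank '[-1,0,0,1,0,-1,0,0,1.5,0,-1,0,0,2,0,-1,0,0,2,0]'
```

```text
clock: 18.2
position: [430.2, -102.6, 17.5]
eef_rot: [0.73, -0.683, 0.001, -0.001]
force: [-0.3, 0.1, -1.1]
finger_gap: 48.5
grasp_force: 71.7
clock: 18.53
position: [429.4, -102.4, 14.7]
eef_rot: [0.73, -0.684, 0.001, -0.0]
force: [0.5, -0.6, -2.1]
finger_gap: 48.9
grasp_force: 71.7
```

```bash
python3 -m crank '[-1,0,0,0.5,0,-1,0,0,1,0,-1,0,0,1.5,0,-1,0,0,1.5,0]'
python3 -m crank '[-1,0,0,0.5,0,-1,0,0,1,0,-1,0,0,1,0]'
```

```text
clock: 18.87
position: [429.0, -102.2, 12.9]
eef_rot: [0.73, -0.684, 0.0, -0.0]
force: [0.2, 0.3, 0.3]
finger_gap: 48.7
grasp_force: 72.0
clock: 19.12
position: [429.1, -102.3, 12.9]
eef_rot: [0.73, -0.684, 0.0, 0.0]
force: [-2.9, 0.5, 7.0]
finger_gap: 48.8
grasp_force: 72.6
```

```bash
python3 -m crank '[0.6,0,0,-0.5,0,0.6,0,0,-0.5,0,0.6,0,0,-0.5,0,0.6,0,0,-0.5,0,0.6,0,0,-30,0,0.6,0,0,-70,0,0.6,0,0,-110,0,0.6,0,0,-140,0,0.6,0,0,-140,0]'
python3 - <<'E'
from h import *
o=env.observe();print(o['qpos'].round(2),o['position'])
im,d,p=snap('top','top3');C=cloud(d,p);Z=C[...,2]
m=((Z>35)&(Z<48)&(np.hypot(C[...,0]-428,C[...,1]+102)<40)&(d>0));P=C[m]
print('lid',len(P),P.mean(0))
for lo,hi in((46,55),(55,63)):
    m=((Z>lo)&(Z<hi)&(np.hypot(C[...,0]-556,C[...,1]+13)<30)&(d>0));P=C[m]
    print(len(P),P.mean(0),cv2.minEnclosingCircle(P[:,:2].astype(np.float32)))
im,d,p=snap('wrist','w3')
E
```

```text
clock: 19.87
position: [433.3, -103.9, 159.3]
eef_rot: [0.73, -0.684, 0.006, -0.002]
force: [0.4, -0.9, 0.7]
finger_gap: 68.6
grasp_force: 0.0
[-0.39 -0.18 -0.26  1.48  0.   -2.02] [ 433.26774563 -103.89216898  159.34719866]
lid 67 [ 421.33092935 -119.49197723   42.29811743]
0 [nan nan nan] ((0.0, 0.0), 0.0)
0 [nan nan nan] ((0.0, 0.0), 0.0)<stdin>:8: RuntimeWarning: Mean of empty slice.
  ret = um.true_divide(
```

View pics/w3.png

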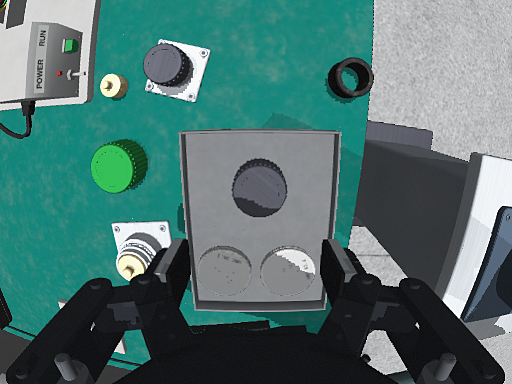

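The wrist view shows the lid standing upright in the tray at (259,188). The open pot with the check weight, its knob showing, is at (135,262). Now going over the pot.

```bash
python3 -m crank '[-0.3,-83,-130,25,0,-0.3,-83,-130,25,0,-0.3,-83,-130,25,0,-0.3,-83,-130,25,0,-0.3,-83,-130,25,0,-0.3,-83,-130,25,0,-0.3,-83,-130,25,0]'
cat >> h.py <<'E'
def fcloud(d,p):
    v,u=np.mgrid[:384,:512]; x,y=(u-p['cx'])/p['f'],(v-p['cy'])/p['f']; r=np.hypot(x,y)+1e-9; t=np.tan(r)
    P=np.stack([t*x/r*d,t*y/r*d,d],-1); return P@p['T'][:3,:3].T+p['T'][:3,3]
E
python3 - <<'E'
from h import *
im,d,p=snap('wrist','w4');C=fcloud(d,p);Z=C[...,2]
o=env.observe();print(o['qpos'].round(2),o['position'],o['finger_gap'])
near=(np.hypot(C[...,0]-556,C[...,1]+13)<30)&(d>0)
for lo,hi in((40,47),(47.5,53),(56,63)):
    P=C[near&(Z>lo)&(Z<hi)]
    if len(P)>3: print(lo,len(P),P.mean(0),np.median(P[:,2]),cv2.minEnclosingCircle(P[:,:2].astype(np.float32)))
im,d,p=snap('top','top4');C=cloud(d,p);Z=C[...,2]
P=C[(Z>39)&(Z<45)&(np.hypot(C[...,0]-428,C[...,1]+102)<30)&(d>0)]
print('lid',len(P),P.mean(0))
E
```

```text
clock: 20.55
position: [551.5, -10.8, 124.6]
eef_rot: [0.73, -0.683, -0.002, 0.002]
force: [-0.1, -0.2, -0.3]
finger_gap: 29.8
grasp_force: 0.0
[-0.14  0.12 -0.03  1.42 -0.   -1.78] [551.76260191 -11.25233783 125.43548416] 29.76989775447728
40 739 [555.50096321 -13.84570758  44.24241567] 44.78612685854969 ((556.55517578125, -12.459102630615234), 21.083019256591797)
47.5 858 [557.3178151  -14.36727787  48.61717163] 48.51781654208949 ((557.3084106445312, -13.515280723571777), 14.947668075561523)
56 152 [557.12151835 -14.22587106  59.65298684] 59.86779834604182 ((557.198974609375, -13.711592674255371), 5.178918838500977)
lid 339 [ 429.52497132 -102.87909078   42.34648696]
```

View pics/w4.png

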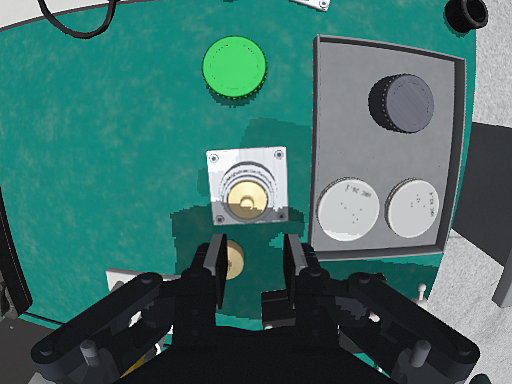

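The wrist view shows the check weight in the open pot, knob at (247,202), midway between the fingers' plane at columns 220–295. The lid stands at (408,103) in the tray, its top measured at 42.3 mm. Next: settle, then lower.

```bash
python3 -m crank '[-0.3,0,0,40,0,-0.3,0,0,50,0,-0.3,0,0,50,0,-0.3,0,0,50,0]'
python3 - <<'E'
from h import *
im,d,p=snap('wrist','w5');C=fcloud(d,p);Z=C[...,2]
o=env.observe();print(o['position'],p['T'][:3,3])
near=(np.hypot(C[...,0]-556,C[...,1]+13)<30)&(d>0)
for lo,hi in((40,47),(47.5,53),(56,63)):
    P=C[near&(Z>lo)&(Z<hi)]
    if len(P)>3: print(lo,len(P),np.median(P[:,2]),cv2.minEnclosingCircle(P[:,:2].astype(np.float32)))
M=R.from_quat(o['eef_rot']).as_matrix();print(M.T@(np.array([557.1,-13.3,52])-o['position']))
E
```

```text
clock: 20.98
position: [551.8, -11.3, 76.3]
eef_rot: [0.729, -0.684, -0.001, 0.001]
force: [-0.2, 0.5, 1.5]
finger_gap: 29.8
grasp_force: 0.0
[553.19392663 -11.36416582  77.72464197] [556.21978139 -83.86812633 219.96988499]
40 1086 44.95567497871103 ((556.5355224609375, -12.263997077941895), 20.956256866455078)
47.5 1286 48.521902395575964 ((557.0527954101562, -13.502031326293945), 15.113996505737305)
56 234 59.865250125258896 ((557.1185913085938, -13.744746208190918), 5.152431964874268)
[ 2.18024829 -3.75477811 25.72761603]
```

```bash
python3 -m crank '[-0.3,2.4,-3.8,0,0,-0.3,2.4,-3.8,10,0,-0.3,2.4,-3.8,20,0,-0.3,2.4,-3.8,20,0,-0.3,2.4,-3.8,20,0]'
python3 - <<'E'
from h import *
o=env.observe()
M=R.from_quat(o['eef_rot']).as_matrix();print(M.T@(np.array([557.1,-13.5,52])-o['position']))
E
```

```text
clock: 21.45
position: [556.1, -12.8, 55.3]
eef_rot: [0.73, -0.684, -0.001, 0.001]
force: [-0.7, 0.2, -0.0]
finger_gap: 29.7
grasp_force: 0.0
[ 0.7417137  -0.97050681  3.27111851]
```

```bash
python3 -m crank '[-0.3,0.5,-0.4,3.5,0,-0.3,0.5,-0.4,3.5,0,-0.3,0.5,-0.4,3.5,0]'; python3 -m crank '[-1,0,0,0,0,-1,0,0,0,0,-1,0,0,0,0,-1,0,0,0,0]'; python3 -m crank '[-1,0,0,0,0,-1,0,0,0,0]'
```

```text
clock: 21.7
position: [557.6, -13.5, 53.0]
eef_rot: [0.73, -0.684, -0.0, 0.0]
force: [0.1, -0.1, -0.0]
finger_gap: 30.1
grasp_force: 0.0
clock: 22.03
position: [557.9, -13.5, 53.5]
eef_rot: [0.73, -0.684, 0.0, -0.0]
force: [-0.2, 0.5, 1.2]
finger_gap: 4.8
grasp_force: 58.7
clock: 22.2
position: [557.9, -13.5, 53.6]
eef_rot: [0.73, -0.684, 0.0, -0.0]
force: [-0.7, 0.4, 1.5]
finger_gap: 5.0
grasp_force: 58.8
```

```bash
python3 -m crank '[-1,0,0,-3,0,-1,0,0,-8,0,-1,0,0,-15,0,-1,0,0,-25,0,-1,0,0,-35,0,-1,0,0,-35,0]'
python3 - <<'E'
from h import *
im,d,p=snap('wrist'); s,_,_=snap('scene')
a=cv2.resize(im[120:300,160:340],(540,540)); 
cv2.imwrite('pics/w6.png',cv2.cvtColor(a,cv2.COLOR_RGB2BGR));
E
```

```text
clock: 22.7
position: [559.8, -13.8, 91.8]
eef_rot: [0.73, -0.684, 0.002, -0.002]
force: [0.5, 0.8, 0.2]
finger_gap: 5.2
grasp_force: 58.7
```

View pics/w6.png

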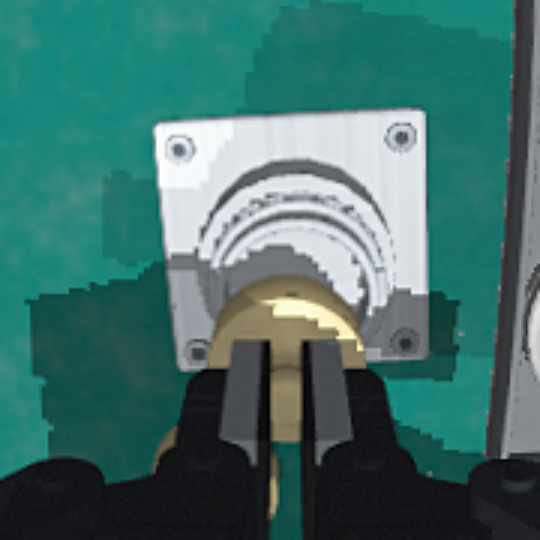

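The crop shows the weight hanging upright by its knob between the pads at crop pixel (285,390), clear of the now-empty pot neck at (300,255). Carrying it to the balance.

```bash
python3 -m crank '[-1,10,3,-5,0,-1,28,8,-12,0,-1,50,15,-20,0,-1,80,24,-20,0,-1,110,32,-20,0,-1,140,41,-20,0,-1,170,50,-20,0,-1,200,59,-20,0,-1,230,68,-20,0,-1,260,77,-20,0]'
python3 -m crank '[-1,28,8,0,0,-1,55,16,0,0,-1,78,23,0,0,-1,95,28,0,0,-1,107,31,0,0,-1,114,33,0,0,-1,117,34,0,0,-1,117,34,0,0,-1,117,34,0,0]'
python3 - <<'E'
from h import *
s,_,_=snap('scene')
im,d,p=snap('wrist');C=fcloud(d,p);Z=C[...,2]
o=env.observe();print(o['qpos'].round(2),o['position'])
M=R.from_quat(o['eef_rot']).as_matrix();print(M.T@(np.array([473.2,-397,70])-o['position']))
near=(np.hypot(C[...,0]-473,C[...,1]+397)<55)&(d>0)
P=C[near&(Z>43)&(Z<49)];print('pan',len(P),P.min(0),P.max(0),np.median(P[:,2]))
P=C[near&(Z>60)&(Z<150)];print('weight+fingers',len(P),P.min(0))
a=np.hstack([cv2.resize(im[150:350,150:350],(400,400)),cv2.resize(s[180:300,280:400],(400,400))])
cv2.imwrite('pics/w7.png',cv2.cvtColor(a,cv2.COLOR_RGB2BGR));
E
```

```text
clock: 23.63
position: [496.4, -279.8, 107.8]
eef_rot: [0.73, -0.684, -0.001, 0.0]
force: [0.1, -0.5, -0.6]
finger_gap: 5.1
grasp_force: 58.7
clock: 24.38
position: [471.7, -396.1, 108.1]
eef_rot: [0.73, -0.683, -0.0, -0.0]
force: [0.7, -0.7, -0.1]
finger_gap: 5.3
grasp_force: 58.7
[-0.81  0.29  0.13  1.41  0.   -2.44] [ 471.91764729 -395.84458019  108.20458033]
[ 1.25713724 -1.20169546 38.20399083]
pan 6719 [ 432.53171855 -437.08450597   44.12208123] [ 512.4947565  -364.21849148   48.99680379] 47.042039407058354
weight+fingers 3538 [ 452.06151446 -411.08747186   88.2869971 ]
```

View pics/w7.png

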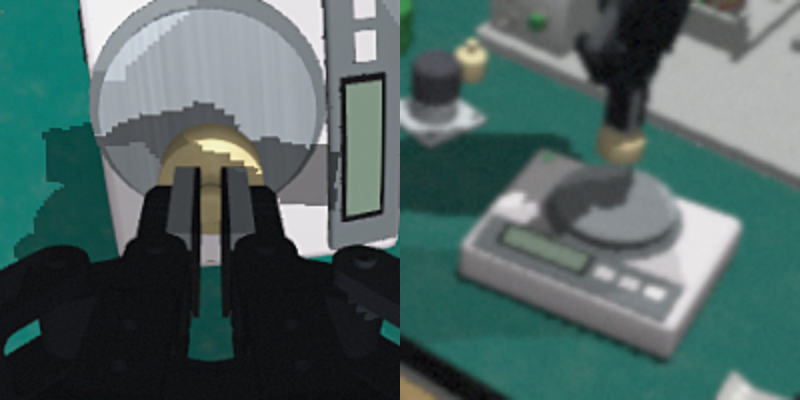

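The left half shows the weight upright over the pan, and the right half shows it hanging level and clear above the pan's middle. Lowering gently.

```bash
python3 -m crank '[-1,1,-1,10,0,-1,1,-1,20,0,-1,1,-1,28,0,-1,1,-1,33,0,-1,1,-1,36,0,-1,1,-1,37.5,0,-1,1,-1,37.5,0,-1,1,-1,37.5,0]'
python3 -m crank '[-1,0,0,0.5,0,-1,0,0,1,0,-1,0,0,1.5,0,-1,0,0,1.5,0]'
```

```text
clock: 25.15
position: [472.7, -398.0, 70.9]
eef_rot: [0.73, -0.684, 0.0, -0.0]
force: [0.2, 0.2, -0.4]
finger_gap: 5.0
grasp_force: 58.7
clock: 25.48
position: [472.6, -398.0, 69.3]
eef_rot: [0.73, -0.684, 0.0, 0.0]
force: [0.3, 0.4, -0.7]
finger_gap: 5.0
grasp_force: 58.7
```

Run:
```python
from h import *
F=[]
im,d,p=snap('wrist');C=fcloud(d,p);Z=C[...,2]
for i in range(8):
    env.snapshot('top'); o=env.observe(); F.append(np.r_[o['force'],o['position']])
print(np.mean(F,0).round(2))
near=(np.hypot(C[...,0]-473,C[...,1]+397)<40)&(d>0)
P=C[near&(Z>43)&(Z<50)];print('pan',len(P),np.median(P[:,2]))
h,e=np.histogram(Z[near],np.arange(40,80,1));print(dict(zip(e[:-1].astype(int),h)))
```

```text
[-5.0000e-02 -1.2000e-01 -7.3000e-01  4.7261e+02 -3.9788e+02  6.9200e+01]
pan 7857 47.007520721948936
{np.int64(40): np.int64(0), np.int64(41): np.int64(0), np.int64(42): np.int64(0), np.int64(43): np.int64(0), np.int64(44): np.int64(3), np.int64(45): np.int64(349), np.int64(46): np.int64(3535), np.int64(47): np.int64(3580), np.int64(48): np.int64(383), np.int64(49): np.int64(7), np.int64(50): np.int64(19), np.int64(51): np.int64(23), np.int64(52): np.int64(26), np.int64(53): np.int64(28), np.int64(54): np.int64(22), np.int64(55): np.int64(32), np.int64(56): np.int64(28), np.int64(57): np.int64(27), np.int64(58): np.int64(34), np.int64(59): np.int64(27), np.int64(60): np.int64(27), np.int64(61): np.int64(34), np.int64(62): np.int64(76), np.int64(63): np.int64(311), np.int64(64): np.int64(344), np.int64(65): np.int64(55), np.int64(66): np.int64(15), np.int64(67): np.int64(9), np.int64(68): np.int64(6), np.int64(69): np.int64(4), np.int64(70): np.int64(5), np.int64(71): np.int64(4), np.int64(72): np.int64(6), np.int64(73): np.int64(23), np.int64(74): np.int64(33), np.int64(75): np.int64(95), np.int64(76): np.int64(87), np.int64(77): np.int64(43), np.int64(78): np.int64(38)}
```

```bash
python3 -m crank '[-1,0,0,0.5,0,-1,0,0,1,0,-1,0,0,1.5,0,-1,0,0,1.5,0]'
python3 -m crank '[-1,0,0,0.4,0,-1,0,0,0.7,0,-1,0,0,0.7,0]'
python3 - <<'E'
from h import *
F=[]
for i in range(8):
    env.snapshot('top'); o=env.observe(); F.append(np.r_[o['force'],o['position']])
print(np.mean(F,0).round(2))
E
```

```text
clock: 26.27
position: [472.5, -397.8, 67.4]
eef_rot: [0.73, -0.684, -0.0, -0.0]
force: [-0.8, 0.3, -1.7]
finger_gap: 5.1
grasp_force: 58.7
clock: 26.52
position: [472.5, -397.8, 66.8]
eef_rot: [0.73, -0.684, -0.0, -0.0]
force: [0.0, 0.5, -0.0]
finger_gap: 4.9
grasp_force: 58.7
[ 0.0000e+00  1.7000e-01 -8.8000e-01  4.7259e+02 -3.9787e+02  6.6960e+01]
```

```bash
python3 -m crank '[-1,0,0,0.3,0,-1,0,0,0.7,0,-1,0,0,1,0,-1,0,0,1,0]'
python3 - <<'E'
from h import *
F=[]
for i in range(8):
    env.snapshot('top'); o=env.observe(); F.append(np.r_[o['force'],o['position']])
print(np.mean(F,0).round(2))
E
```

```text
clock: 27.25
position: [472.6, -397.9, 66.0]
eef_rot: [0.73, -0.684, 0.0, 0.0]
force: [-0.2, -0.5, 0.7]
finger_gap: 4.8
grasp_force: 58.8
[-5.0000e-02 -1.0000e-02 -4.0000e-02  4.7263e+02 -3.9790e+02  6.6060e+01]
```

The pan now carries the weight (mean Fz went from -0.8 to about 0 N). Releasing.

```bash
python3 -m crank '[-0.8,0,0,0,0,-0.6,0,0,0,0,-0.4,0,0,0,0,-0.3,0,0,0,0,-0.3,0,0,0,0,-0.3,0,0,-5,0,-0.3,0,0,-20,0,-0.3,0,0,-50,0,-0.3,0,0,-90,0,-0.3,0,0,-110,0]'
python3 -m crank '[-0.3,-100,-80,0,0,-0.3,-100,-80,0,0,-0.3,-100,-80,0,0,-0.3,-100,-80,0,0,-0.3,-100,-80,0,0,-0.3,-100,-80,0,0,-0.3,-100,-80,0,0]'
python3 - <<'E'
from h import *
im,d,p=snap('top');C=cloud(d,p);Z=C[...,2]
s,_,_=snap('scene')
def m(n,x,y,r,lo,hi):
    P=C[(Z>lo)&(Z<hi)&(np.hypot(C[...,0]-x,C[...,1]-y)<r)&(d>0)]
    print(n,len(P),P.mean(0).round(1) if len(P) else '',cv2.minEnclosingCircle(P[:,:2].astype(np.float32)) if len(P) else '')
m('pan',473,-397,60,43,50);m('body',473,-397,40,58,67);m('knob',473,-397,40,68,80)
m('lid',429,-102,40,38,46);m('w0',576,62,30,15,60);m('w2',585,-198,20,15,60);m('loupe',348,-216,30,15,60)
print(env.observe()['position'],env.observe()['force'])
a=cv2.resize(s[120:320,160:430],(800,593));cv2.imwrite('pics/end.png',cv2.cvtColor(a,cv2.COLOR_RGB2BGR))
E
```

```text
clock: 28.48
position: [473.5, -398.8, 181.0]
eef_rot: [0.73, -0.684, 0.003, 0.0]
force: [0.6, -0.8, 0.6]
finger_gap: 29.6
grasp_force: 0.0
clock: 29.07
position: [545.3, -293.8, 176.0]
eef_rot: [0.729, -0.684, 0.0, 0.0]
force: [-0.9, 0.3, -0.1]
finger_gap: 29.8
grasp_force: 0.0
pan 88 [ 457.2 -425.7   46.2] ((455.0631103515625, -421.42510986328125), 32.430809020996094)
body 0  
knob 0  
lid 0  
w0 179 [576.5  61.6  18.9] ((576.3857421875, 62.336273193359375), 18.958864212036133)
w2 0  
loupe 0  
[ 545.0956833  -294.16842777  175.93055726] [-0.30430115  0.1931107   0.28376995]
```

View pics/end.png

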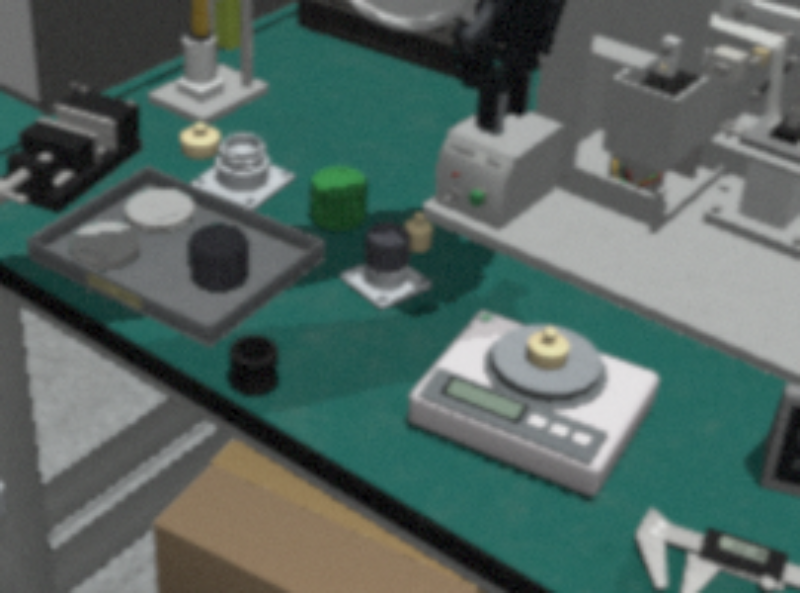

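The scene view shows the weight upright in the middle of the pan (548,350) and the lid mouth down in the tray (218,257). The loupe and the other two weights are in place, and the robot is clear, so I'm handing in.

```bash
python3 -c "
from rig import env
print(env.sign_off())"
```

```text
the job is handed in; nothing more can be done
None
```

I handed the job in at about 29 s on the clock, with no verdict returned; the final camera view shows the large pot's lid mouth down in the tray, the check weight upright on the middle of the pan, and the other weights and loupe where they stood.

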